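# Pry up the vise plate and slip the packing block under it

### The job

With the pry bar's thin end laid over the fulcrum block and under the front edge of the heavy vise plate, lever the plate up by bringing the handle down to the bench, without forcing it; let go (the bar's own weight keeps the plate up) and slide the aluminium packing block in under the edge beside the bar until it butts against the hidden stop strip, pushing only gently. Then take the bar again, let the plate down softly onto the block, draw the bar out and lay it flat on the bench. Keep the gripper and arm off the plate and vise and leave the other things where they are.

Things in the scene. Friction and masses are not known exactly. Their poses are not given: they have to be found in the camera images.
- bed: Fixed tilt base: grey slab 260 x 265 x 25 mm on the bench. Origin on the bench, straight below the middle of the shut vise plate's front edge; x along that edge, y inward under the plate to the hinge, z up. The slab spans y = -75 mm (an apron before the edge) to +190 mm, x = -130 to +130 mm; its top is 25 mm above the bench.
- plate: Aluminium plate, 240 (x) x 170 (y) x 12 mm, about 2.5 kg with the small vise on it (which starts 50 mm behind the front edge and rises 95 mm above the plate's underside). Origin on its hinge line along the rear edge, at the underside; axes as the bed's when shut. The front edge swings up.
- plate_edge (a point): Middle of the plate's lower front edge, 170 mm from the hinge; 39 mm above the bench, 14 mm above the slab when shut. The hinge is stiff (it rubs): raising this edge takes about 20 to 30 N there; it sinks again when less than about 3 to 8 N holds it.
- fulcrum: Fixed steel fulcrum block on the apron, on the bed's -x half, 60 (x) x 30 (y) mm. Origin: centre of its underside, on the slab's top, about 40 mm before the plate's edge; axes as the bed's. Its rounded top (radius 8 mm, along x) lies above the origin, 14 mm above the slab, 39 mm above the bench. Two cheeks, 28 mm high, leave a slot 28 mm wide for the bar, along y.
- stop: The adjustable stop on the slab, hidden under the plate: a steel strip 190 (x) x 12 x 12 mm, clamped on two short rails. The origin is the middle of the strip's range, on the slab's top, 35 mm behind the plate's front edge; axes as the bed's. The strip's front face is up to 8 mm before or behind it (not measured: it must be felt).
- bar_center (a point): Centre of the loose pry bar: flat steel 300 (x) x 20 (y) x 10 (z) mm, 0.45 kg, the 120 mm at its -x end black rubber (handle). The 45 mm at +x is the blade, 6 mm thick, its underside flush with the bar's. It goes in tip-down at about 0.2 rad, 15 mm under the edge; levering ends as the handle's end meets the bench, about 0.16 rad the other way; there it stays if let go. Grip it near its middle.
- shim_center (a point): Centre of the loose packing block: plain aluminium, 30 (x) x 100 (y) x 21 (z) mm, 0.17 kg, both ends alike. It slides on the slab's top, its length along the bed's y; once home 27 to 43 mm of it is under the edge. It has room at x = 20 to 60 mm in the bed's frame. Grip it behind its centre, clear of the plate.
- screwdriver: A screwdriver, a bystander.
- jar: A white jar, 50 mm high, a bystander.
- tape: A roll of black tape, a bystander.
- pliers: Pliers, bystanders.
- parts_bin: A small blue bin, 120 x 90 x 50 mm, a bystander.
- brush: A brush, a bystander.

How it is judged:
By the outcome, as a careful person would: the job done as asked, in the order asked, and still so for the second after the job is handed in, with the robot touching nothing.
It also fails if it takes over 72 s, if anything falls off the work surface, if the arm or the gripper's body presses on something with over 40 N, if the wrist force passes 120 N, or if a joint passes its speed limit or range.

### The arm

A 6-joint arm with a two-finger parallel gripper is mounted at the origin on the work surface. World frame = base frame: x ahead of the robot, y to its left, z up, the work surface at z = 0. Lengths are in m, angles in rad, forces in N, time in s.
With the tool pointing down it reaches from about 0.225 to 0.875 m from the base axis. Payload 3.4 kg.
Tool frame: the origin (TCP) lies on the front face of the gripper's body, between the roots of the fingers; the fingertips stand 73 mm ahead of it and the grasp point (between the pads) lies 54 mm ahead of it; z points along the fingers, y is the line along which they close (so a half turn about z gives the same grasp; the last joint's range is limited). The gripper opens to 85 mm and grips with 20 to 120 N. Pads are 22 mm wide; open, the fingers measure 114 mm over their backs; the gripper's body (76 mm by 85 mm) begins 54 mm behind the grasp point. The pads swing forward as they close: fully open they stand 13 mm farther back than shut.
Start: joints at [-1.332, 0.276, 1.505, -0, 1.361, -0.121], TCP at [0.202, -0.538, 0.304] pointing down, gripper open.
Joint ranges: [-2.89, 2.89], [-0.75, 2.08], [0.22, 2.7], [-1.18, 4.32], [0.11, 2.71], [-2.7, 2.7]. Speed limits (rad/s): [2.57, 2.57, 3.14, 3.14, 3.14, 3.14].

### API

Orientations are given as [roll, pitch, yaw] about the fixed x, y, z axes, in that order (R = Rz(yaw) Ry(pitch) Rx(roll)).
In Python, from workcell import bot, viewer, sign_off gives the robot as it stands. The module is installed in compiled form; this text tells all that it offers.
- The arm moves only by the tool drive_tool, never from a script. Its argument "moves" is one flat list of numbers, 6 for each row, row after row: the shift along the world's x, y, z scaled (see below), then the turn, a rotation vector about the world's x, y, z scaled (see below). In form: [tx, ty, tz, wx, wy, wz, tx, ty, tz, wx, wy, wz, ...]. A call has 1 to 10 rows; each row is the pose to reach, as a shift and turn from the pose commanded when the call began, turning the shorter way round; what a row does not reach only later rows make up. The controller multiplies each number of a shift by 0.15 m and each number of a turn by 180 degrees. A row lasts 1/8 s, in which the tool goes at most 62.5 mm and 10.7 degrees, less where a joint would pass 70% of its speed; a pose out of reach is approached as far as the arm can. A call with a number of a shift or a turn outside -1 to 1 is refused whole. A call with a gripper value outside its range is refused whole. "hand" is the closure, from -1 (fully open) to 1 (shut), set as the call begins (left out, the last holds). The fingers move at their own pace and stop on an object; the grip force is fixed at half the most. Time passes only in rows, so rows that repeat a pose let the fingers close. It gives the time, the measured TCP pose, the force, the opening and the grip force at its end, in the units of the state.
- bot.sense(): the state, without advancing time (a new reading comes with each control period).
- viewer.read_camera(name): name is "scene" or "top" or "wrist"; returns (picture, depth): 420x560x3 uint8, blue, green, red; 420x560 float32, m along the optical axis (not along the pixel's ray), 0 where there is no reading.
- viewer.camera_info(name): a dict with "fx", "fy", "cx", "cy" (pixels), "cam_to_world" (4x4, takes a point from camera to world coordinates). Camera axes: x right, y down, z forward; pixel columns grow to the right and rows downward; lengths in m; the calibration is good to about 2 mm. The wrist camera is an equidistant fisheye: a pixel r from the principal point sees the ray r / f radians off the axis. A picture is of the moment at which its call begins: read the wrist's pose just before it. camera_info takes no time and is no camera call; for the wrist camera it gives the pose at the moment of the call.
- sign_off(): hands the job in; it is judged then, once.
The state is a dict: "clock": time; "joint_positions": joint angles; "joint_velocities": joint speeds; "joint_torque": joint torques, N m; "tcp_pos": TCP position; "tcp_rot": TCP orientation; "force": force on the tool from outside, world axes, zero at the start; "moment": the same for the moment, N m; "opening": finger opening in m; "gripper_force": force on a finger pad.
Only numpy, scipy, OpenCV 4.12 (cv2) and the standard library are available. Lean on these libraries where they do the work, as an engineer would, in place of code of your own. Each camera call takes 0.05 s, during which the arm holds its last target. There are 200 camera calls.

## Working session

There is one attempt and no reset: what is moved stays moved. The work goes in short steps, Python scripts to look and compute and a tool call to move; the robot and the scene stay as the last step left them, time stands still between calls to the robot, and variables do not carry over. Pictures are saved under pics/ and viewed, at most 10 in all, crops included, and the job is handed in when it is done.

Besides the shell and the picture viewer there is one more tool, called by a JSON object that holds its "op" and its "data", one argument or row to a line. drive_tool: Moves the arm, as the interface text tells. Shifts and turns lie within -1 to 1; 1 stands for 0.15 m of shift or 180 degrees of turn. Its arguments: {"type":"object","properties":{"moves":{"type":"array","items":{"type":"number","minimum":-1,"maximum":1}},"hand":{"type":"number"}},"required":["moves"]}

```bash
mkdir -p pics
python3 - <<'E'
from workcell import bot, viewer
import cv2, numpy as np
for n in("top","scene"):
    p,d=viewer.read_camera(n); cv2.imwrite(f"pics/{n}0.png",p); np.save(f"pics/{n}0.npy",d)
    i=viewer.camera_info(n); print(n,i["fx"],i["cx"],i["cy"],np.round(i["cam_to_world"],3).tolist())
s=bot.sense(); print(s)
E
```

```text
top 406.31427171206263 273.81600173588015 210.6686147239582 [[-0.024, -0.994, 0.108, 0.44], [-0.999, 0.026, 0.02, -0.031], [-0.023, -0.107, -0.994, 1.021], [0.0, 0.0, 0.0, 1.0]]
scene 489.6209414182304 283.9896071516271 208.16360646884607 [[-0.689, 0.56, -0.461, 1.131], [0.725, 0.532, -0.437, 0.539], [0.0, -0.635, -0.772, 1.008], [0.0, 0.0, 0.0, 1.0]]
{'clock': 0.1, 'joint_positions': array([-1.33199247e+00,  2.76530741e-01,  1.50600647e+00, -3.00469776e-06,
        1.36071118e+00, -1.21004907e-01]), 'joint_velocities': array([ 0.00061858, -0.00205989, -0.00320839, -0.00040141,  0.00160479,
        0.00034784]), 'joint_torque': array([ 1.62722874e-03, -4.17698622e+01, -2.46404260e+01,  6.30248041e-05,
        5.80124746e-03,  6.18817296e-06]), 'tcp_pos': array([ 0.20236166, -0.53783501,  0.30312672]), 'tcp_rot': array([-3.13994866e+00, -1.96948445e-04,  3.59809233e-01]), 'force': array([ 0.76922027,  0.1597379 , -0.05174716]), 'moment': array([-0.02669023, -0.00549721,  0.04094223]), 'gripper_force': 0.0, 'opening': 0.0852496110885866}
```

View pics/top0.png

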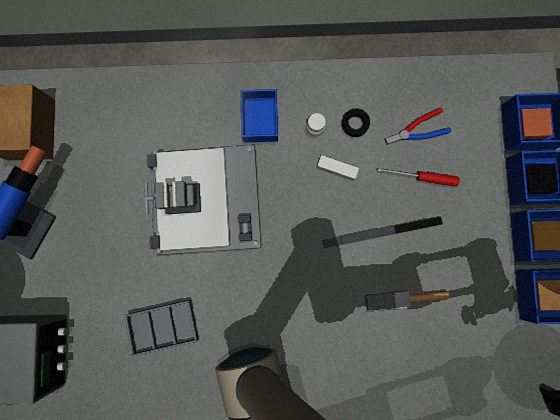

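View pics/scene0.png

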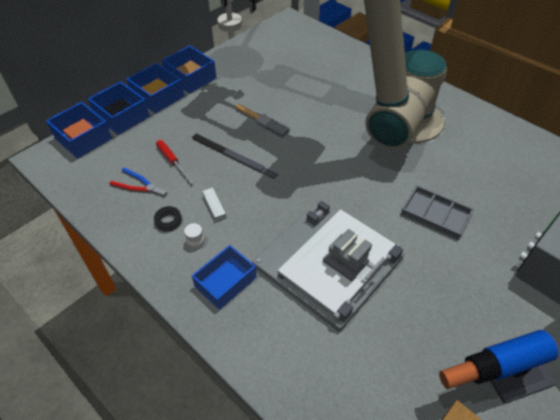

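The top view shows the bed at (205,200) with its front edge facing right (world -y) and the fulcrum at (246,228). The bar runs from blade (323,243) to handle (440,221), and the white packing block is at (338,167). The scene view agrees.

```bash
cat > h.py <<'E'
import numpy as np, cv2
from workcell import bot, viewer
def rays(info,uv,fish=False):
    uv=np.atleast_2d(np.float64(uv)); a=(uv-[info["cx"],info["cy"]])/[info["fx"],info["fy"]]
    if fish:
        r=np.linalg.norm(a,axis=1,keepdims=True)+1e-12; d=np.hstack([a/r*np.sin(r),np.cos(r)])
    else: d=np.hstack([a,np.ones((len(a),1))])
    M=np.array(info["cam_to_world"]); return M[:3,3],d@M[:3,:3].T
def onz(info,uv,z,fish=False):
    o,d=rays(info,uv,fish); return o+d*((z-o[2])/d[:,2:])
def project(info,P,fish=False):
    M=np.array(info["cam_to_world"]); c=(np.atleast_2d(P)-M[:3,3])@M[:3,:3]
    if fish:
        rho=np.linalg.norm(c[:,:2],axis=1,keepdims=True); a=c[:,:2]/(rho+1e-12)*np.arctan2(rho,c[:,2:])
    else: a=c[:,:2]/c[:,2:]
    return a*[info["fx"],info["fy"]]+[info["cx"],info["cy"]]
def cloud(info,d):
    v,u=np.mgrid[:d.shape[0],:d.shape[1]]; M=np.array(info["cam_to_world"])
    c=np.dstack([(u-info["cx"])/info["fx"]*d,(v-info["cy"])/info["fy"]*d,d]); return c@M[:3,:3].T+M[:3,3]
E
python3 - <<'E'
from h import *
i=viewer.camera_info("top"); p=cv2.imread("pics/top0.png"); d=np.load("pics/top0.npy"); W=cloud(i,d)
g=cv2.cvtColor(p,cv2.COLOR_BGR2GRAY)
def rect(mask,z,roi,name):
    m=np.zeros_like(g); x0,y0,x1,y1=roi; m[y0:y1,x0:x1]=mask[y0:y1,x0:x1]*255
    c=max(cv2.findContours(m,0,1)[0],key=cv2.contourArea)
    P=onz(i,c[:,0,:],z)[:,:2]; r=cv2.minAreaRect(np.float32(P*1000)); zz=W[...,2][m>0]
    print(name,np.round(r[0]),np.round(r[1]),round(r[2],2),"z",np.round(np.percentile(zz,[10,50,90]),4)); print(np.round(cv2.boxPoints(r)).tolist())
rect(g>150,.021,(300,140,370,190),"shim")
rect(g>150,.051,(140,130,235,270),"plate")
rect(W[...,2]>.014,.025,(140,140,275,265),"bed")
hsv=cv2.cvtColor(p,cv2.COLOR_BGR2HSV)
rect((g<60),.010,(390,210,450,240),"handle")
rect((W[...,2]>.005),.010,(315,205,450,255),"bar")
rect(W[...,2]>.036,.053,(232,205,258,250),"fulc")
print(W[...,2][225:232,240:253].round(3))
c=cv2.resize(p[130:280,200:460],None,fx=3,fy=3,interpolation=2); cv2.imwrite("pics/c1.png",c)
E
```

```text
shim [ 656. -173.] [99. 29.] 68.75 z [0.018  0.0203 0.0227]
[[625.0, -214.0], [652.0, -224.0], [687.0, -132.0], [660.0, -122.0]]
plate [582. 189.] [239. 169.] 2.52 z [0.0479 0.0502 0.0527]
[[459.0, 268.0], [466.0, 99.0], [705.0, 110.0], [697.0, 278.0]]
bed [584. 170.] [262. 283.] 2.5 z [0.0232 0.0494 0.0991]
[[447.0, 306.0], [459.0, 23.0], [721.0, 35.0], [709.0, 317.0]]
handle [ 506. -360.] [ 24. 131.] 9.87 z [0.0053 0.0088 0.011 ]
[[483.0, -297.0], [506.0, -427.0], [529.0, -423.0], [507.0, -293.0]]
bar [ 491. -278.] [ 22. 298.] 10.37 z [0.0065 0.0089 0.0113]
[[453.0, -133.0], [507.0, -426.0], [529.0, -422.0], [475.0, -129.0]]
fulc [507.  59.] [60. 29.] 2.35 z [0.0373 0.0512 0.0536]
[[476.0, 73.0], [477.0, 44.0], [537.0, 46.0], [536.0, 75.0]]
[[0.033 0.034 0.035 0.039 0.04  0.036 0.035 0.032 0.034 0.034 0.03  0.028
  0.023]
 [0.03  0.03  0.038 0.04  0.034 0.037 0.035 0.033 0.033 0.037 0.031 0.024
  0.024]
 [0.03  0.036 0.033 0.039 0.036 0.037 0.037 0.033 0.033 0.03  0.033 0.027
  0.023]
 [0.031 0.028 0.035 0.036 0.037 0.042 0.038 0.031 0.033 0.031 0.033 0.023
  0.022]
 [0.03  0.031 0.032 0.036 0.036 0.039 0.038 0.037 0.035 0.033 0.033 0.022
  0.024]
 [0.037 0.032 0.035 0.039 0.04  0.037 0.036 0.036 0.031 0.03  0.034 0.026
  0.022]
 [0.032 0.035 0.037 0.039 0.038 0.038 0.038 0.037 0.036 0.035 0.034 0.026
  0.029]]
```

View pics/c1.png

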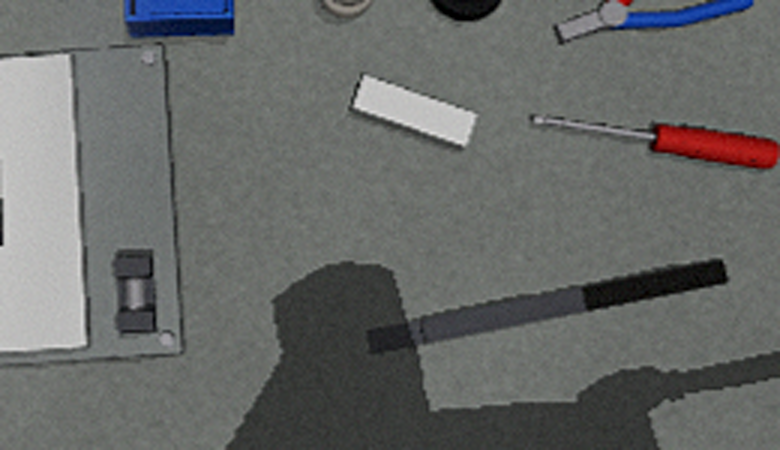

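The measured sizes match the given ones: shim 99x29 mm, plate 239x169 mm, bar 298 mm. The bed yaw is about 2.5° and its origin about (0.5856, 0.1043). Next I'll go above the bar.

{"op": "drive_tool", "data": {
  "moves": [1,0.87,-0.33,0,0,0.222,1,0.87,-0.33,0,0,0.222,1,0.87,-0.33,0,0,0.222,1,0.87,-0.33,0,0,0.222],
  "hand": -1
}}

```text
clock: 0.6
tcp_pos: [0.3541, -0.4044, 0.253]
tcp_rot: [-3.139, -0.003, 1.065]
force: [-0.1, -1.3, -0.5]
opening: 0.0856
gripper_force: 0.0
```

{"op": "drive_tool", "data": {
  "moves": [0.92,0.865,-0.35,0,0,0.221,0.92,0.865,-0.35,0,0,0.221,0.92,0.865,-0.35,0,0,0.221,0.92,0.865,-0.35,0,0,0.221,0.92,0.865,-0.35,0,0,0.221]
}}

```text
clock: 1.23
tcp_pos: [0.4908, -0.2769, 0.2011]
tcp_rot: [-3.14, -0.001, 1.752]
force: [0.8, -0.8, 1.0]
opening: 0.0851
gripper_force: 0.0
```

Run:
```python
from h import *
s=bot.sense(); print(s["clock"],s["tcp_pos"],s["tcp_rot"],s["joint_positions"].round(2))
i=viewer.camera_info("wrist"); p,d=viewer.read_camera("wrist"); cv2.imwrite("pics/w1.png",p); print(i)
for P in ([.491,-.278,.01],[.464,-.131,.006],[.518,-.424,.01],[.507,.059,.053],[.5856,.1043,.051]): print(P,project(i,P,True).round())
```

```text
1.225 [ 0.49078151 -0.27687234  0.2011079 ] [-3.14038520e+00 -1.09515761e-03  1.75225536e+00] [-0.64  0.34  1.69 -0.    1.12 -0.82]
{'fx': 325.19226210127806, 'fy': 325.19226210127806, 'cx': 284.16726961862247, 'cy': 205.81701796262956, 'cam_to_world': array([[ 0.98354703,  0.17278468,  0.05273226,  0.4783046 ],
       [ 0.1806397 , -0.93720595, -0.29835265, -0.20030332],
       [-0.00212978,  0.3029694 , -0.9529979 ,  0.27097348],
       [ 0.        ,  0.        ,  0.        ,  1.        ]])}
[0.491, -0.278, 0.01] [[283. 201.]]
[0.464, -0.131, 0.006] [[283.  21.]]
[0.518, -0.424, 0.01] [[283. 339.]]
[0.507, 0.059, 0.053] [[ 376. -164.]]
[0.5856, 0.1043, 0.051] [[ 460. -159.]]
```

View pics/w1.png

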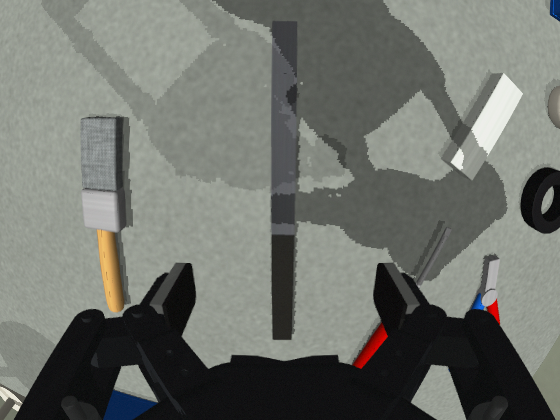

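The bar stands upright in the wrist image at column 285, rows 21–339, within 1.5 mm of the prediction. Next: descend and grip its middle.

{"op": "drive_tool", "data": {
  "moves": [0.01,-0.007,-0.5,0,0,0,0.01,-0.007,-0.75,0,0,0,0.01,-0.007,-0.835,0,0,0,0.01,-0.007,-0.835,0,0,0]
}}

```text
clock: 1.78
tcp_pos: [0.4917, -0.2799, 0.0769]
tcp_rot: [-3.141, -0.0, 1.75]
force: [-0.5, -0.3, 0.3]
opening: 0.0853
gripper_force: 0.0
```

{"op": "drive_tool", "data": {
  "moves": [0,0,0,0,0,0,0,0,0,0,0,0,0,0,0,0,0,0,0,0,0,0,0,0,0,0,0,0,0,0],
  "hand": 1
}}

```text
clock: 2.4
tcp_pos: [0.4916, -0.2791, 0.0777]
tcp_rot: [-3.141, 0.001, 1.752]
force: [-2.1, 0.2, 5.8]
opening: 0.0179
gripper_force: 58.5
```

```bash
cat > plan.py <<'E'
from h import *
from scipy.spatial.transform import Rotation as R
PHI=np.deg2rad(2.5); B=np.array([.5856,.1043,0]); XS=-.0805; FY=-.041
EX=np.array([np.cos(PHI),np.sin(PHI),0]); EY=np.array([-np.sin(PHI),np.cos(PHI),0]); EZ=np.array([0,0,1.])
def bed(P): d=np.array(P)-B; return np.array([d@EX,d@EY,d[2]])
def world(b): return B+b[0]*EX+b[1]*EY+b[2]*EZ
H=.0725
def bar_tcp(a,ty,clr=0,h=None,xs=XS):
    u=np.array([np.cos(a),-np.sin(a)]); n=np.array([np.sin(a),np.cos(a)])
    k=np.array([FY,.031])+n*(.008+clr); T=k+u*(ty-k[0])/u[0]; C=T-.15*u+.005*n; t=C+(h or H)*n
    return world([xs,*t]), R.from_rotvec(-a*EX)*R.from_euler("xyz",[np.pi,0,PHI+np.pi/2])
def delta(pos,rot,s=None):
    s=s or bot.sense(); Rc=R.from_euler("xyz",s["tcp_rot"])
    print("shift",((pos-s["tcp_pos"])/.15).round(3),"turn",((rot*Rc.inv()).as_rotvec()/np.pi).round(4))
E
python3 - <<'E'
from plan import *
p,r=bar_tcp(.2,-.005,.004); print(p, r.as_euler("xyz")); delta(p,r)
p,r=bar_tcp(.2,-.060,.030); print(p); delta(p,r); print(bed([.507,.059,0]))
E
```

```text
[ 0.5111356  -0.03569445  0.14170206] [3.14159265 0.2        1.61442956]
shift [0.13  1.623 0.427] turn [-0.0631 -0.0072 -0.0436]
[ 0.51353466 -0.0906421   0.17937993]
shift [0.146 1.256 0.678] turn [-0.0631 -0.0072 -0.0436]
[-0.08050115 -0.0418284   0.        ]
```

{"op": "drive_tool", "data": {
  "moves": [0,0,0.1,0,0,0,0,0,0.2,0,0,0,0,0,0.2,0,0,0,0,0,0.2,0,0,0]
}}

```text
clock: 2.9
tcp_pos: [0.4918, -0.2788, 0.1067]
tcp_rot: [-3.142, -0.0, 1.752]
force: [0.5, -0.4, -3.8]
opening: 0.0177
gripper_force: 59.5
```

{"op": "drive_tool", "data": {
  "moves": [0.145,0.4,0.485,-0.0631,-0.0072,-0.0436,0.145,0.8,0.485,-0.0631,-0.0072,-0.0436,0.145,0.8,0.485,-0.0631,-0.0072,-0.0436,0.145,0.8,0.485,-0.0631,-0.0072,-0.0436]
}}

```text
clock: 3.4
tcp_pos: [0.5139, -0.1563, 0.1799]
tcp_rot: [3.14, 0.199, 1.617]
force: [-0.3, -0.1, -5.2]
opening: 0.0174
gripper_force: 60.0
```

{"op": "drive_tool", "data": {
  "moves": [0,0.3,0,0,0,0,0,0.455,0,0,0,0,0,0.455,0,0,0,0,0,0.455,0,0,0,0]
}}

```text
clock: 3.9
tcp_pos: [0.5137, -0.0917, 0.1789]
tcp_rot: [-3.141, 0.2, 1.614]
force: [-0.1, -0.2, -4.2]
opening: 0.0175
gripper_force: 60.0
```

Run:
```python
from plan import *
p,r=bar_tcp(.2,-.005,.004); delta(p,r)
i=viewer.camera_info("wrist"); p,d=viewer.read_camera("wrist"); print(bot.sense()["clock"])
t,dt=viewer.read_camera("top")
cv2.imwrite("pics/w2.png",np.vstack([p[:280],cv2.resize(t[130:280,200:420],(560,382))[:320]]))
print(project(i,[world([XS,-.0268,.053]),world([XS,-.0552,.053]),world([XS,FY,.039]),world([0,0,.051]),world([-.12,0,.051])],True).round())
```

```text
shift [-0.017  0.373 -0.248] turn [-0.0001 -0.0001  0.0002]
3.95
[[ 281.  -90.]
 [ 281.  -44.]
 [ 282.  -60.]
 [ 425. -110.]
 [ 209. -122.]]
```

View pics/w2.png

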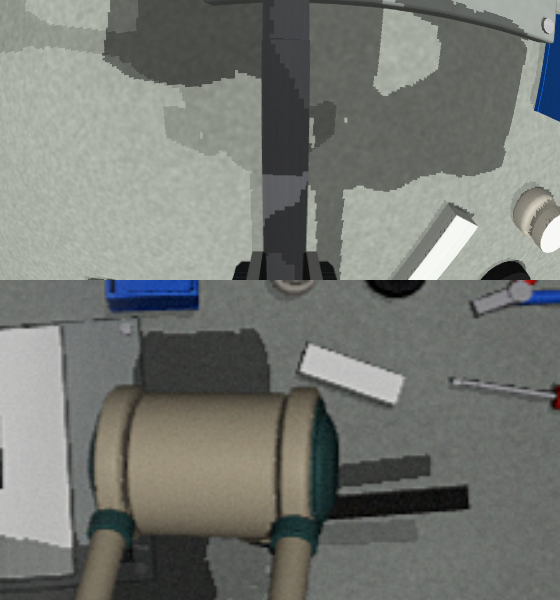

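The bar is held straight at wrist column 286, but the fulcrum lies outside this view. I'll move to just above the fulcrum and check with the scene camera.

{"op": "drive_tool", "data": {
  "moves": [-0.015,0.12,0,0,0,0,-0.015,0.25,-0.1,0,0,0,-0.015,0.35,-0.18,0,0,0,-0.015,0.373,-0.22,0,0,0,-0.015,0.373,-0.235,0,0,0]
}}

```text
clock: 4.62
tcp_pos: [0.5114, -0.0347, 0.144]
tcp_rot: [3.142, 0.2, 1.615]
force: [0.5, 0.0, -4.8]
opening: 0.0172
gripper_force: 60.0
```

Run:
```python
from plan import *
s=bot.sense(); print(s["force"].round(1),s["tcp_rot"].round(3)); p,r=bar_tcp(.2,-.005,0); delta(p,r)
i=viewer.camera_info("scene"); p,d=viewer.read_camera("scene")
c=cv2.resize(p[150:300,220:420],None,fx=4,fy=4,interpolation=2); cv2.imwrite("pics/s2.png",c)
T=lambda P:((project(i,P)-[220,150])*4).round()
print(T([world([XS+.014,-.056,.053]),world([XS+.014,-.026,.053]),world([XS-.014,-.026,.053]),world([-.12,0,.051]),world([0,0,.051])]))
```

```text
[ 0.5  0.  -4.8] [3.142 0.2   1.615]
shift [-0.002 -0.006 -0.042] turn [-0.0001  0.     -0.0001]
[[354. 238.]
 [391. 262.]
 [419. 236.]
 [476. 235.]
 [356. 351.]]
```

View pics/s2.png

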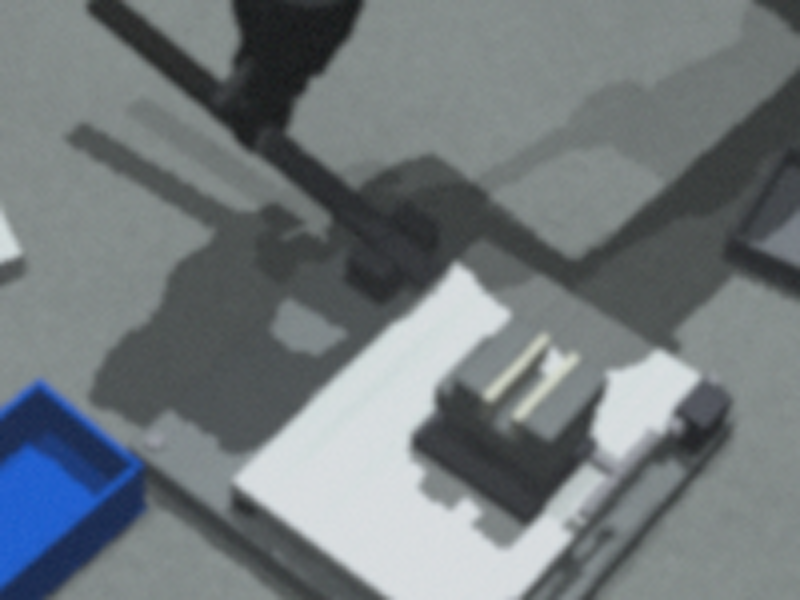

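In the scene crop the blade sits between the cheeks at (390,245). The plate corner at (460,263) is off my projection of (476,235), so I'll cross-check the two cameras.

Run:
```python
from plan import *
for n in ("scene","top"):
    i=viewer.camera_info(n); p=cv2.imread(f"pics/{n}0.png"); d=np.load(f"pics/{n}0.npy"); W=cloud(i,d)
    print(n,i["fx"],i["fy"])
    hsv=cv2.cvtColor(p,cv2.COLOR_BGR2HSV); g=cv2.cvtColor(p,cv2.COLOR_BGR2GRAY)
    inb=(W[...,0]>.4)&(W[...,0]<.76)
    for nm,m in (("shim",(g>150)&inb&(W[...,1]<-.1)&(W[...,1]>-.26)&(W[...,2]>.012)),("plate",(g>140)&inb&(W[...,1]>.05)&(W[...,1]<.31)&(W[...,2]>.042)&(W[...,2]<.06)),
      ("bar",(W[...,2]>.006)&(W[...,2]<.02)&(W[...,0]>.43)&(W[...,0]<.55)&(W[...,1]<-.1)&(W[...,1]>-.45)),
      ("fulc",(W[...,2]>.046)&(W[...,2]<.06)&(W[...,0]>.46)&(W[...,0]<.56)&(W[...,1]<.085)&(W[...,1]>.03))):
        z=dict(shim=.021,plate=.051,bar=.01,fulc=.053)[nm]
        c=cv2.findContours(m.astype(np.uint8)*255,0,1)[0]
        if nm=="fulc": c=[np.vstack(c)]
        c=max(c,key=cv2.contourArea); r=cv2.minAreaRect(np.float32(onz(i,c[:,0],z)[:,:2]*1000))
        print(nm,np.round(r[0],1),np.round(r[1]),round(r[2],2),np.median(W[...,2][m]).round(4), np.round(np.median(W[m],0),3))
```

```text
scene 489.6209414182304 489.6209414182304
shim [ 655.1 -171.2] [98. 28.] 68.55 0.0204 [ 0.659 -0.16   0.02 ]
plate [581.1 191.6] [239. 171.] 2.57 0.0504 [0.621 0.18  0.05 ]
bar [ 495.4 -293.8] [ 23. 261.] 9.92 0.0088 [ 0.492 -0.281  0.009]
fulc [508.6  65.5] [62. 32.] 1.98 0.0515 [0.518 0.064 0.051]
top 406.31427171206263 406.31427171206263
shim [ 655.9 -173.2] [99. 29.] 68.75 0.0207 [ 0.659 -0.165  0.021]
plate [580.3 188.7] [242. 169.] 2.54 0.0501 [0.564 0.171 0.05 ]
bar [ 494.3 -296.5] [ 20. 260.] 9.87 0.0089 [ 0.493 -0.29   0.009]
fulc [506.8  60.7] [60. 27.] 2.01 0.052 [0.52  0.061 0.052]
```

The two cameras agree to about 2 mm; that corner was only hidden in the arm's shadow. Now I'll lower the bar onto the fulcrum by feel.

{"op": "drive_tool", "data": {
  "moves": [0.004,0,-0.015,0,0,0,0.004,0,-0.03,0,0,0,0.004,0,-0.04,0,0,0,0.004,0,-0.04,0,0,0]
}}

```text
clock: 5.18
tcp_pos: [0.512, -0.0349, 0.1381]
tcp_rot: [3.141, 0.199, 1.614]
force: [-0.2, 0.6, -4.8]
opening: 0.0172
gripper_force: 60.0
```

{"op": "drive_tool", "data": {
  "moves": [0,0,-0.007,0,0,0,0,0,-0.013,0,0,0,0,0,-0.013,0,0,0]
}}

```text
clock: 5.55
tcp_pos: [0.5121, -0.0348, 0.1363]
tcp_rot: [3.141, 0.199, 1.614]
force: [0.7, 0.6, -3.0]
opening: 0.0174
gripper_force: 60.0
```

{"op": "drive_tool", "data": {
  "moves": [0,0,-0.007,0,0,0,0,0,-0.007,0,0,0,0,0,-0.007,0,0,0]
}}

```text
clock: 5.92
tcp_pos: [0.5121, -0.0348, 0.1353]
tcp_rot: [3.141, 0.199, 1.614]
force: [0.3, -0.9, -3.4]
opening: 0.0176
gripper_force: 60.1
```

```bash
cat > barfit.py <<'E'
from plan import *
def barfit(show=True):
    for n in ("scene","top"):
        i=viewer.camera_info(n); p,d=viewer.read_camera(n); W=cloud(i,d); Q=(W-B)@np.c_[EX,EY,EZ]
        m=(abs(Q[...,0]-XS)<.018)&(Q[...,1]<-.065)&(Q[...,1]>-.32)&(Q[...,2]>.006)&(Q[...,2]<.15)&(p.max(2)<75)
        y,x,z=Q[m][:,1],Q[m][:,0],Q[m][:,2]
        for lo,hi in ((-.32,-.17),(-.1,-.065)):
            k=(y>lo)&(y<hi)
            for _ in range(4):
                if k.sum()<20: break
                f=np.polyfit(y[k],z[k],1); k=(y>lo)&(y<hi)&(abs(z-np.polyval(f,y))<.004)
            if k.sum()>20: print(n,lo,k.sum(),"slope",f[0].round(3),"z(-.1),z(-.25)",np.polyval(f,[-.1,-.25]).round(4),"x med",np.median(x[k]).round(4),"x slope",np.polyfit(y[k],x[k],1)[0].round(3),"yrange",y[k].min().round(3),y[k].max().round(3))
E
python3 -c "
from barfit import *
barfit()
s=bot.sense(); T=R.from_euler('xyz',s['tcp_rot']).apply([0,0,.0725])+s['tcp_pos']; print('bar centre',bed(T).round(4),s['force'].round(1),s['moment'].round(2))
"
```

```text
scene -0.32 216 slope -0.173 z(-.1),z(-.25) [0.0601 0.086 ] x med -0.0781 x slope 0.005 yrange -0.291 -0.195
scene -0.1 100 slope -0.152 z(-.1),z(-.25) [0.0584 0.0813] x med -0.077 x slope -0.022 yrange -0.1 -0.065
top -0.32 469 slope -0.177 z(-.1),z(-.25) [0.0593 0.086 ] x med -0.0785 x slope 0.005 yrange -0.295 -0.171
bar centre [-0.0794 -0.1502  0.0642] [-0.4 -0.2 -3. ] [ 0.27 -0.02 -0.01]
```

The bar touches the crest, but its tilt in the grip slipped to 0.175. I'll restore the tilt a little and slide it in.

```bash
sed -i 's/^H=/XS=-.0797\nH=/; s/def bar_tcp(a,ty,clr=0,h=None,xs=XS):/def bar_tcp(a,ty,clr=0,h=None,xs=XS,da=0):/; s/t=C+(h or H)\*n/t=C+(h or H)*np.array([np.sin(a+da),np.cos(a+da)])/; s/R.from_rotvec(-a\*EX)/R.from_rotvec(-(a+da)*EX)/' plan.py
python3 -c "
from plan import *
for ty in (-.002,.007,.016): delta(*bar_tcp(.195,ty,0.0005,da=.015))
"
```

```text
shift [-0.002  0.018  0.011] turn [-0.0034  0.0001  0.0001]
shift [-0.005  0.078 -0.001] turn [-0.0034  0.0001  0.0001]
shift [-0.008  0.138 -0.013] turn [-0.0034  0.0001  0.0001]
```

{"op": "drive_tool", "data": {
  "moves": [0,0.018,0.011,-0.0034,0,0,0,0.018,0.011,-0.0034,0,0,-0.003,0.05,0.005,-0.0034,0,0,-0.005,0.078,-0.001,-0.0034,0,0,-0.005,0.078,-0.001,-0.0034,0,0]
}}

```text
clock: 6.65
tcp_pos: [0.5111, -0.0226, 0.1348]
tcp_rot: [-3.141, 0.21, 1.615]
force: [-0.0, 0.3, -3.2]
opening: 0.0173
gripper_force: 60.1
```

```bash
python3 -c "
from barfit import *
barfit()
delta(*bar_tcp(.195,.016,0.0005,da=.015))
s=bot.sense(); print(s['force'].round(1),s['moment'].round(2))
"
```

```text
scene -0.32 231 slope -0.203 z(-.1),z(-.25) [0.0595 0.0899] x med -0.0786 x slope 0.0 yrange -0.278 -0.18
scene -0.1 91 slope -0.275 z(-.1),z(-.25) [0.0611 0.1024] x med -0.0778 x slope -0.008 yrange -0.1 -0.065
top -0.32 431 slope -0.196 z(-.1),z(-.25) [0.0605 0.09  ] x med -0.0792 x slope 0.004 yrange -0.283 -0.171
shift [-0.001  0.058 -0.011] turn [-0.0001 -0.0001  0.    ]
[-0.4  0.8 -3.6] [ 0.33  0.   -0.  ]
```

{"op": "drive_tool", "data": {
  "moves": [0,0.02,-0.004,0,0,0,0,0.042,-0.0085,0,0,0,0,0.042,-0.0085,0,0,0,0,0.042,-0.0085,0,0,0]
}}

```text
clock: 7.25
tcp_pos: [0.5113, -0.0167, 0.1337]
tcp_rot: [-3.142, 0.21, 1.614]
force: [-0.3, 0.7, -4.5]
opening: 0.0175
gripper_force: 60.1
```

Run:
```python
from barfit import *
barfit()
s=bot.sense(); print(s['force'].round(1),s['moment'].round(2))
# lever path: rolling about fulcrum, s = contact-to-tip distance along underside
a0=.2; ty0=.015; k0=np.array([FY,.031])+.008*np.array([np.sin(a0),np.cos(a0)]); L0=(ty0-k0[0])/np.cos(a0)
for a in np.r_[np.linspace(.16,-.16,9)]:
    L=L0-.008*(a0-a)*-1*-1  # rolls: contact moves
    k=np.array([FY,.031])+.008*np.array([np.sin(a),np.cos(a)]); ty=k[0]+L*np.cos(a)
    print(round(a,2),end=" "); delta(*bar_tcp(a,ty,0,da=.01),s)
```

```text
scene -0.32 237 slope -0.19 z(-.1),z(-.25) [0.0614 0.0899] x med -0.0779 x slope 0.01 yrange -0.274 -0.174
top -0.32 405 slope -0.197 z(-.1),z(-.25) [0.0605 0.09  ] x med -0.079 x slope 0.005 yrange -0.278 -0.171
[ 0.2  0.4 -3.6] [ 0.38 -0.02 -0.02]
0.16 shift [-0.    -0.017 -0.022] turn [0.0127 0.0005 0.0001]
0.12 shift [ 0.001 -0.045 -0.044] turn [0.0254 0.0011 0.0001]
0.08 shift [ 0.002 -0.072 -0.066] turn [0.0381 0.0016 0.0001]
0.04 shift [ 0.003 -0.099 -0.09 ] turn [0.0509 0.0022 0.0001]
0.0 shift [ 0.004 -0.124 -0.115] turn [0.0636 0.0027 0.0001]
-0.04 shift [ 0.005 -0.149 -0.141] turn [0.0763 0.0033 0.0001]
-0.08 shift [ 0.006 -0.172 -0.168] turn [0.089  0.0038 0.0001]
-0.12 shift [ 0.007 -0.194 -0.196] turn [1.017e-01 4.400e-03 1.000e-04]
-0.16 shift [ 0.008 -0.215 -0.225] turn [1.145e-01 4.900e-03 1.000e-04]
```

Tip is about 15 mm under the edge and the slope is 0.197. After correcting the rolling sign, I'll start to lever gently.

{"op": "drive_tool", "data": {
  "moves": [0,-0.006,-0.011,0.006,0,0,0,-0.013,-0.023,0.0127,0.0005,0,0,-0.025,-0.034,0.019,0.0008,0,0.001,-0.0365,-0.045,0.0254,0.0011,0,0.001,-0.048,-0.056,0.032,0.0013,0,0.002,-0.059,-0.067,0.0381,0.0016,0,0.002,-0.059,-0.067,0.0381,0.0016,0]
}}

```text
clock: 8.22
tcp_pos: [0.5117, -0.0258, 0.1238]
tcp_rot: [3.141, 0.089, 1.613]
force: [-1.4, 2.7, 3.6]
opening: 0.0176
gripper_force: 60.9
```

Run:
```python
from barfit import *
barfit()
s=bot.sense(); print(s['force'].round(1),s['moment'].round(2))
i=viewer.camera_info("top"); p,d=viewer.read_camera("top"); Q=(cloud(i,d)-B)@np.c_[EX,EY,EZ]
m=(Q[...,1]>.005)&(Q[...,1]<.045)&(abs(Q[...,0]-.05)<.06); f=np.polyfit(Q[m][:,1],Q[m][:,2],1); print("plate edge top z",f[1].round(4),"slope",f[0].round(3),"std",m.sum())
```

```text
scene -0.32 186 slope -0.091 z(-.1),z(-.25) [0.0512 0.0649] x med -0.0775 x slope 0.018 yrange -0.276 -0.174
scene -0.1 90 slope -0.099 z(-.1),z(-.25) [0.0533 0.0682] x med -0.077 x slope 0.043 yrange -0.099 -0.065
top -0.32 352 slope -0.085 z(-.1),z(-.25) [0.0522 0.065 ] x med -0.0788 x slope -0.005 yrange -0.281 -0.178
[-1.1  2.4  3.1] [ 0.45  0.17 -0.  ]
plate edge top z 0.0524 slope -0.014 std 713
```

{"op": "drive_tool", "data": {
  "moves": [0,-0.012,-0.012,0.0064,0.0003,0,0.001,-0.023,-0.0235,0.0127,0.0006,0,0.001,-0.034,-0.036,0.019,0.0008,0,0.002,-0.044,-0.048,0.0254,0.0011,0,0.002,-0.054,-0.06,0.032,0.0014,0,0.003,-0.064,-0.073,0.0381,0.0017,0,0.003,-0.073,-0.086,0.0445,0.002,0,0.004,-0.083,-0.099,0.0509,0.0022,0,0.004,-0.092,-0.112,0.0572,0.0025,0,0.004,-0.092,-0.112,0.0572,0.0025,0]
}}

```text
clock: 9.62
tcp_pos: [0.5125, -0.0397, 0.1073]
tcp_rot: [3.141, -0.091, 1.613]
force: [-0.7, 3.2, 9.2]
opening: 0.0174
gripper_force: 61.5
```

```bash
cat > st.py <<'E'
from barfit import *
barfit()
s=bot.sense(); print(s['clock'],s['tcp_pos'].round(4),s['force'].round(1),s['moment'].round(2))
i=viewer.camera_info("top"); p,d=viewer.read_camera("top"); Q=(cloud(i,d)-B)@np.c_[EX,EY,EZ]
m=(Q[...,1]>.005)&(Q[...,1]<.045)&(abs(Q[...,0]-.05)<.06); m&=abs(Q[...,2]-.06)<.02; f=np.polyfit(Q[m][:,1],Q[m][:,2],1); print("plate edge top z",f[1].round(4),"slope",f[0].round(3),m.sum())
E
python3 st.py
```

```text
scene -0.32 151 slope 0.083 z(-.1),z(-.25) [0.0396 0.0272] x med -0.0755 x slope 0.101 yrange -0.279 -0.172
scene -0.1 86 slope 0.075 z(-.1),z(-.25) [0.042  0.0307] x med -0.0774 x slope -0.021 yrange -0.1 -0.065
9.725 [ 0.5125 -0.0396  0.1074] [-1.3  2.1  7.9] [0.53 0.19 0.13]
plate edge top z 0.062 slope -0.073 806
```

{"op": "drive_tool", "data": {
  "moves": [0,-0.009,-0.013,0.0064,0.0003,0,0,-0.018,-0.0265,0.0127,0.0006,0,0,-0.022,-0.033,0.0159,0.0007,0,0.001,-0.026,-0.04,0.0191,0.0008,0,0.001,-0.026,-0.04,0.0191,0.0008,0]
}}

```text
clock: 10.4
tcp_pos: [0.5127, -0.0436, 0.1015]
tcp_rot: [3.141, -0.151, 1.614]
force: [-0.8, 2.5, 9.6]
opening: 0.0173
gripper_force: 61.6
```

```bash
python3 st.py
```

```text
scene -0.32 137 slope 0.13 z(-.1),z(-.25) [0.0347 0.0153] x med -0.0738 x slope 0.117 yrange -0.276 -0.172
scene -0.1 82 slope 0.14 z(-.1),z(-.25) [0.0389 0.0178] x med -0.0771 x slope 0.016 yrange -0.1 -0.065
top -0.1 117 slope 0.13 z(-.1),z(-.25) [0.0391 0.0197] x med -0.0781 x slope 0.038 yrange -0.1 -0.066
10.5 [ 0.5126 -0.0436  0.1016] [-1.1  1.2  9.2] [0.48 0.21 0.06]
plate edge top z 0.0656 slope -0.094 800
```

{"op": "drive_tool", "data": {
  "moves": [0,-0.006,-0.01,0.0048,0.0002,0,0,-0.012,-0.02,0.0095,0.0004,0,0,-0.012,-0.02,0.0095,0.0004,0]
}}

```text
clock: 10.92
tcp_pos: [0.5128, -0.0456, 0.1]
tcp_rot: [3.14, -0.181, 1.614]
force: [-3.7, 1.5, 21.0]
opening: 0.0176
gripper_force: 62.9
```

{"op": "drive_tool", "data": {
  "moves": [0,-0.002,-0.005,0.002,0,0,0,-0.004,-0.01,0.003,0,0,0,-0.004,-0.01,0.003,0,0]
}}

```text
clock: 11.3
tcp_pos: [0.5128, -0.0462, 0.0998]
tcp_rot: [3.139, -0.19, 1.615]
force: [-5.5, 0.2, 30.6]
opening: 0.017
gripper_force: 64.0
```

```bash
python3 st.py
```

```text
scene -0.32 132 slope 0.135 z(-.1),z(-.25) [0.0331 0.0128] x med -0.0731 x slope 0.111 yrange -0.275 -0.17
scene -0.1 85 slope 0.159 z(-.1),z(-.25) [0.0377 0.0138] x med -0.0777 x slope 0.006 yrange -0.1 -0.065
top -0.1 119 slope 0.136 z(-.1),z(-.25) [0.0383 0.0179] x med -0.0784 x slope 0.009 yrange -0.1 -0.065
11.4 [ 0.5128 -0.0462  0.0998] [-7.1 -0.7 29.2] [0.66 1.07 0.24]
plate edge top z 0.0659 slope -0.091 800
```

The force jumped, so the handle is on the bench. I'll ease off and then let go.

{"op": "drive_tool", "data": {
  "moves": [0.002,0.002,0.01,-0.003,0,0,0.002,0.004,0.02,-0.006,0,0,0.002,0.004,0.02,-0.006,0,0]
}}

```text
clock: 11.82
tcp_pos: [0.5128, -0.0449, 0.1003]
tcp_rot: [3.141, -0.171, 1.614]
force: [-1.8, 3.5, 10.6]
opening: 0.0175
gripper_force: 61.7
```

{"op": "drive_tool", "data": {
  "moves": [0,0,0,0,0,0,0,0,0,0,0,0,0,0,0,0,0,0,0,0,0,0,0,0],
  "hand": 0
}}

```text
clock: 12.32
tcp_pos: [0.5126, -0.0453, 0.0991]
tcp_rot: [-3.141, -0.17, 1.614]
force: [0.6, 0.6, 0.2]
opening: 0.0425
gripper_force: 0.0
```

```bash
python3 st.py; python3 -c "
from plan import *
# straight up, fingers vertical first, above shim: shim centre (.6555,-.1722), axis yaw 68.7; grip 36 mm behind centre (toward -y end)
a=np.deg2rad(68.7); g=np.array([.6555,-.1722])-.036*np.array([np.cos(a),np.sin(a)]); print(g)
delta(np.r_[g,.2],R.from_euler('xyz',[np.pi,0,a]))
"
```

```text
scene -0.32 109 slope 0.168 z(-.1),z(-.25) [0.0403 0.0151] x med -0.0755 x slope 0.121 yrange -0.278 -0.202
scene -0.1 82 slope 0.13 z(-.1),z(-.25) [0.039  0.0195] x med -0.0778 x slope 0.007 yrange -0.099 -0.065
top -0.1 118 slope 0.102 z(-.1),z(-.25) [0.0396 0.0243] x med -0.0782 x slope 0.014 yrange -0.1 -0.065
12.425 [ 0.5126 -0.0452  0.0993] [-0.1  0.2 -0. ] [-0.09  0.03  0.01]
plate edge top z 0.0659 slope -0.088 797
[ 0.64242296 -0.20574088]
shift [ 0.865 -1.07   0.671] turn [-0.0538  0.0088 -0.1318]
```

The plate stays up with the bar released. Next I'll retreat and go to the packing block.

{"op": "drive_tool", "data": {
  "moves": [0,-0.034,0.2,0,0,0,0,-0.08,0.5,0,0,0,0.2,-0.3,0.671,-0.0538,0.0088,-0.1318,0.5,-0.6,0.671,-0.0538,0.0088,-0.1318,0.86,-0.95,0.671,-0.0538,0.0088,-0.1318,0.865,-1,0.671,-0.0538,0.0088,-0.1318,0.865,-1,0.671,-0.0538,0.0088,-0.1318],
  "hand": -1
}}

```text
clock: 13.35
tcp_pos: [0.6429, -0.1962, 0.1992]
tcp_rot: [-3.141, -0.0, 1.198]
force: [-0.4, 0.1, -0.6]
opening: 0.0854
gripper_force: 0.0
```

Run:
```python
from plan import *
s=bot.sense(); print(s["clock"],s["tcp_rot"])
i=viewer.camera_info("wrist"); p,d=viewer.read_camera("wrist"); g=cv2.cvtColor(p,cv2.COLOR_BGR2GRAY)
m=((g>165)*255).astype(np.uint8); m[260:]=0
for c in cv2.findContours(m,0,1)[0]:
    if cv2.contourArea(c)<800: continue
    r=cv2.minAreaRect(np.float32(onz(i,c[:,0],.021,True)[:,:2]*1000)); print(np.round(r[0],1),np.round(r[1]),round(r[2],1))
a=np.deg2rad(68.7); C=np.array([.6555,-.1722]); gp=C-.036*np.array([np.cos(a),np.sin(a)])
delta(np.r_[gp,.0765],R.from_euler('xyz',[np.pi,0,a])); cv2.imwrite("pics/w3.png",p)
u=np.array([np.cos(a),np.sin(a)]);v=np.array([-u[1],u[0]])
print(project(i,[np.r_[C+x*.05*u+y*.015*v,.021] for x,y in((1,1),(1,-1),(-1,-1),(-1,1))],True).round())
```

```text
13.35 [-3.14111783e+00 -8.89712599e-05  1.19773890e+00]
[ 440.7 -139.8] [ 75. 257.] 72.5
[ 699.5 -237.3] [ 67. 257.] 67.2
[ 665.9 -149.7] [48. 28.] 68.2
[ 729.7 -142.9] [63. 80.] 71.4
[ 812.5 -125.2] [178. 418.] 38.2
shift [ 0.003 -0.071 -0.819] turn [-0.0004 -0.0005  0.0002]
[[267. 107.]
 [307. 107.]
 [305. 231.]
 [268. 231.]]
```

View pics/w3.png

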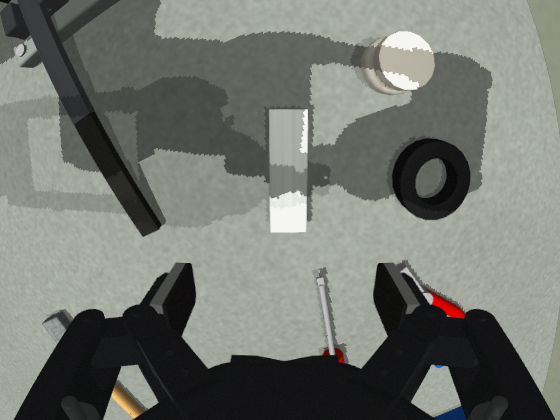

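The block shows at columns 269–307, rows 109–232, within 1–2 px of the prediction, and the fingers clear the tape, jar and screwdriver. Next: descend and grip behind its centre.

{"op": "drive_tool", "data": {
  "moves": [0.005,-0.071,-0.3,0,0,0,0.005,-0.071,-0.6,0,0,0,0.005,-0.071,-0.78,0,0,0,0.005,-0.071,-0.78,0,0,0,0.005,-0.071,-0.78,0,0,0]
}}

```text
clock: 14.02
tcp_pos: [0.6435, -0.2053, 0.0845]
tcp_rot: [3.14, -0.0, 1.2]
force: [-0.1, -1.0, 0.5]
opening: 0.0854
gripper_force: 0.0
```

{"op": "drive_tool", "data": {
  "moves": [0,0,0,0,0,0,0,0,0,0,0,0,0,0,0,0,0,0,0,0,0,0,0,0],
  "hand": 1
}}

```text
clock: 14.52
tcp_pos: [0.6436, -0.2061, 0.0841]
tcp_rot: [3.14, 0.0, 1.199]
force: [-0.0, -0.7, 4.7]
opening: 0.0281
gripper_force: 60.1
```

{"op": "drive_tool", "data": {
  "moves": [0,0,0.1,0,0,0,0,0,0.3,0,0,0,0,0,0.3,0,0,0]
}}

```text
clock: 14.9
tcp_pos: [0.6447, -0.2065, 0.1308]
tcp_rot: [3.136, 0.0, 1.199]
force: [-0.6, -0.2, -2.3]
opening: 0.0281
gripper_force: 59.4
```

```bash
python3 - <<'E'
from plan import *
s=bot.sense(); print(s["tcp_pos"],s["tcp_rot"].round(3),s["force"].round(1))
# TCP is 36 mm behind shim centre; target: inner end at y=-.012, x=.040, bottom 2 mm above slab
for ye,z in ((-.012,.112),(-.012,.108)): delta(world([.040,ye-.05-.036,z]),R.from_euler('xyz',[np.pi,0,PHI+np.pi/2]))
E
python3 st.py
```

```text
[ 0.64474023 -0.20651417  0.13082063] [3.136 0.    1.199] [-0.6 -0.2 -2.3]
shift [-0.099  1.431 -0.125] turn [0.0004 0.0019 0.1322]
shift [-0.099  1.431 -0.152] turn [0.0004 0.0019 0.1322]
scene -0.32 206 slope 0.153 z(-.1),z(-.25) [0.0382 0.0152] x med -0.0771 x slope 0.008 yrange -0.276 -0.17
scene -0.1 60 slope 0.14 z(-.1),z(-.25) [0.0384 0.0174] x med -0.0744 x slope -0.069 yrange -0.1 -0.066
top -0.32 161 slope 0.169 z(-.1),z(-.25) [0.0402 0.0149] x med -0.0791 x slope 0.066 yrange -0.23 -0.17
top -0.1 111 slope 0.17 z(-.1),z(-.25) [0.0386 0.0131] x med -0.0776 x slope 0.019 yrange -0.1 -0.066
15.0 [ 0.6429 -0.2057  0.1279] [ 0.2  0.6 -1.8] [-0.09  0.02  0.  ]
plate edge top z 0.0662 slope -0.101 798
```

{"op": "drive_tool", "data": {
  "moves": [-0.03,0.3,0,0,0,0.05,-0.06,0.65,0,0,0,0.1,-0.087,0.9,0,0,0,0.132,-0.087,0.9,0,0,0,0.132]
}}

```text
clock: 15.55
tcp_pos: [0.6285, -0.0677, 0.1265]
tcp_rot: [-3.138, -0.002, 1.617]
force: [-0.1, -1.0, -1.1]
opening: 0.0282
gripper_force: 59.5
```

{"op": "drive_tool", "data": {
  "moves": [0,0.3,0,0,0,0,0,0.48,0,0,0,0,0,0.48,-0.08,0,0,0,0,0.48,-0.09,0,0,0]
}}

```text
clock: 16.05
tcp_pos: [0.6292, 0.0002, 0.1127]
tcp_rot: [-3.138, 0.0, 1.613]
force: [1.1, -0.2, -2.1]
opening: 0.0282
gripper_force: 59.4
```

Run:
```python
from plan import *
s=bot.sense(); print(s["tcp_pos"],s["tcp_rot"].round(3),s["force"].round(1))
delta(world([.040,-.012-.05-.036,.110]),R.from_euler('xyz',[np.pi,0,PHI+np.pi/2]))
i=viewer.camera_info("wrist"); p,d=viewer.read_camera("wrist")
t,_=viewer.read_camera("scene"); cv2.imwrite("pics/w4.png",np.vstack([p[:300],cv2.resize(t[150:250,220:406],(560,300))]))
```

```text
[6.29220966e-01 1.85490258e-04 1.12653659e-01] [-3.138  0.     1.613] [ 1.1 -0.2 -2.1]
shift [ 0.004  0.053 -0.018] turn [ 0.0002 -0.0011  0.0004]
```

View pics/w4.png

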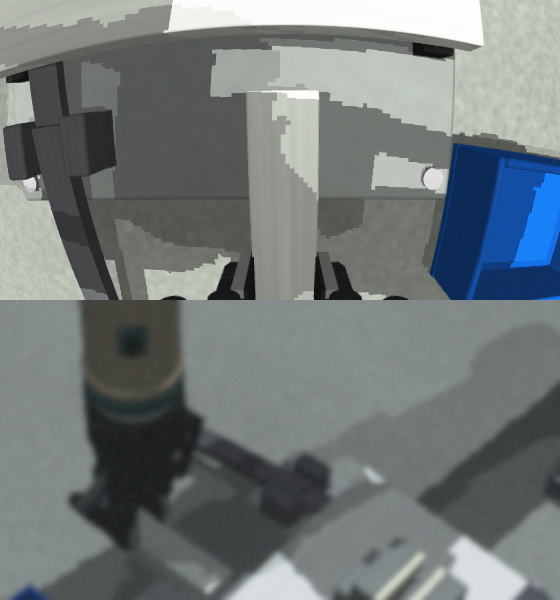

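The block points squarely at the raised edge: its end is at (283,92) and the plate edge is near row 30. The bar sits in its slot at (60,130). I'll lower to the slab by feel.

{"op": "drive_tool", "data": {
  "moves": [0.004,0.02,-0.01,0,-0.001,0,0.004,0.03,-0.018,0,-0.001,0,0.004,0.03,-0.02,0,-0.001,0,0.004,0.03,-0.02,0,-0.001,0]
}}

```text
clock: 16.65
tcp_pos: [0.6307, 0.0057, 0.1117]
tcp_rot: [3.138, 0.0, 1.614]
force: [-0.3, 0.7, -1.5]
opening: 0.0281
gripper_force: 59.4
```

{"op": "drive_tool", "data": {
  "moves": [0,0,-0.006,0,0,0,0,0,-0.006,0,0,0,0,0,-0.006,0,0,0]
}}

```text
clock: 17.02
tcp_pos: [0.6307, 0.0057, 0.1107]
tcp_rot: [3.138, 0.0, 1.614]
force: [-0.3, 0.8, -0.2]
opening: 0.0281
gripper_force: 59.4
```

{"op": "drive_tool", "data": {
  "moves": [0,0,-0.006,0,0,0,-0.002,0.04,-0.006,0,0,0,-0.004,0.08,-0.006,0,0,0,-0.005,0.12,-0.006,0,0,0,-0.007,0.16,-0.006,0,0,0,-0.009,0.2,-0.006,0,0,0,-0.01,0.23,-0.006,0,0,0,-0.01,0.23,-0.006,0,0,0]
}}

```text
clock: 18.02
tcp_pos: [0.6292, 0.0406, 0.1098]
tcp_rot: [3.138, 0.0, 1.614]
force: [-0.1, 0.2, -0.7]
opening: 0.0283
gripper_force: 59.4
```

{"op": "drive_tool", "data": {
  "moves": [0,0.01,0,0,0,0,-0.001,0.02,0,0,0,0,-0.001,0.02,0,0,0,0]
}}

```text
clock: 18.4
tcp_pos: [0.6291, 0.0432, 0.1098]
tcp_rot: [3.138, 0.0, 1.614]
force: [0.2, -0.2, -1.9]
opening: 0.0282
gripper_force: 59.4
```

{"op": "drive_tool", "data": {
  "moves": [0,0.01,0,0,0,0,-0.001,0.02,0,0,0,0,-0.001,0.02,0,0,0,0]
}}

```text
clock: 18.77
tcp_pos: [0.6289, 0.0463, 0.1097]
tcp_rot: [3.138, 0.0, 1.614]
force: [0.6, 0.1, -1.3]
opening: 0.0285
gripper_force: 59.4
```

{"op": "drive_tool", "data": {
  "moves": [0,0.007,0,0,0,0,0,0.013,0,0,0,0,0,0.013,0,0,0,0]
}}

```text
clock: 19.15
tcp_pos: [0.6289, 0.0482, 0.1097]
tcp_rot: [3.138, 0.0, 1.614]
force: [1.3, -0.7, -1.8]
opening: 0.0281
gripper_force: 59.4
```

{"op": "drive_tool", "data": {
  "moves": [0,0.005,0,0,0,0,0,0.01,0,0,0,0,0,0.01,0,0,0,0]
}}

```text
clock: 19.52
tcp_pos: [0.6289, 0.0497, 0.1097]
tcp_rot: [3.138, 0.0, 1.614]
force: [0.2, -0.4, -1.4]
opening: 0.0286
gripper_force: 59.4
```

{"op": "drive_tool", "data": {
  "moves": [0,0.005,0,0,0,0,-0.001,0.01,0,0,0,0,-0.001,0.01,0,0,0,0]
}}

```text
clock: 19.9
tcp_pos: [0.6287, 0.0512, 0.1097]
tcp_rot: [3.138, 0.0, 1.614]
force: [0.0, -0.2, -1.9]
opening: 0.0281
gripper_force: 59.4
```

{"op": "drive_tool", "data": {
  "moves": [0,0.005,0,0,0,0,0,0.01,0,0,0,0,0,0.01,0,0,0,0]
}}

```text
clock: 20.27
tcp_pos: [0.6287, 0.0527, 0.1097]
tcp_rot: [3.138, 0.0, 1.614]
force: [0.1, -0.6, -0.9]
opening: 0.028
gripper_force: 59.5
```

{"op": "drive_tool", "data": {
  "moves": [0,0.005,0,0,0,0,-0.001,0.01,0,0,0,0,-0.001,0.01,0,0,0,0]
}}

```text
clock: 20.65
tcp_pos: [0.6286, 0.0542, 0.1097]
tcp_rot: [3.138, 0.0, 1.614]
force: [-0.4, -0.0, -1.9]
opening: 0.0279
gripper_force: 59.4
```

{"op": "drive_tool", "data": {
  "moves": [0,0.005,0,0,0,0,0,0.01,0,0,0,0,0,0.01,0,0,0,0]
}}

```text
clock: 21.02
tcp_pos: [0.6286, 0.0557, 0.1097]
tcp_rot: [3.138, 0.0, 1.614]
force: [0.5, 0.0, -0.4]
opening: 0.0278
gripper_force: 59.5
```

{"op": "drive_tool", "data": {
  "moves": [0,0.005,0,0,0,0,-0.001,0.01,0,0,0,0,-0.001,0.01,0,0,0,0]
}}

```text
clock: 21.4
tcp_pos: [0.6284, 0.0572, 0.1098]
tcp_rot: [3.138, 0.0, 1.614]
force: [0.2, -0.2, -1.7]
opening: 0.0282
gripper_force: 59.4
```

{"op": "drive_tool", "data": {
  "moves": [0,0.005,0,0,0,0,0,0.01,0,0,0,0,0,0.01,0,0,0,0]
}}

```text
clock: 21.78
tcp_pos: [0.6284, 0.0587, 0.1097]
tcp_rot: [3.138, 0.0, 1.614]
force: [0.9, 0.1, -1.6]
opening: 0.0281
gripper_force: 59.5
```

{"op": "drive_tool", "data": {
  "moves": [0,0.005,0,0,0,0,-0.001,0.01,0,0,0,0,-0.001,0.01,0,0,0,0]
}}

```text
clock: 22.15
tcp_pos: [0.6283, 0.0602, 0.1098]
tcp_rot: [3.138, 0.0, 1.614]
force: [-0.2, -0.6, -1.0]
opening: 0.028
gripper_force: 59.4
```

{"op": "drive_tool", "data": {
  "moves": [0,0.005,0,0,0,0,0,0.01,0,0,0,0,0,0.01,0,0,0,0]
}}

```text
clock: 22.52
tcp_pos: [0.6283, 0.0617, 0.1097]
tcp_rot: [3.138, 0.0, 1.614]
force: [-0.3, 0.1, -1.2]
opening: 0.0283
gripper_force: 59.4
```

{"op": "drive_tool", "data": {
  "moves": [0,0.005,0,0,0,0,-0.001,0.01,0,0,0,0,-0.001,0.01,0,0,0,0]
}}

```text
clock: 22.9
tcp_pos: [0.6283, 0.0627, 0.1098]
tcp_rot: [3.138, 0.001, 1.614]
force: [0.2, -1.2, -1.6]
opening: 0.0284
gripper_force: 59.5
```

{"op": "drive_tool", "data": {
  "moves": [0,0.005,0,0,0,0,0,0.005,0,0,0,0,0,0.005,0,0,0,0]
}}

```text
clock: 23.28
tcp_pos: [0.6283, 0.0628, 0.1099]
tcp_rot: [3.138, 0.002, 1.614]
force: [0.0, -4.8, -1.1]
opening: 0.0283
gripper_force: 59.5
```

The block is butted on the stop: -4.8 N and no further advance. I'll set it down on the slab, then release.

{"op": "drive_tool", "data": {
  "moves": [0,0,-0.005,0,0,0,0,0,-0.008,0,0,0,0,0,-0.008,0,0,0]
}}

```text
clock: 23.65
tcp_pos: [0.6283, 0.0628, 0.1091]
tcp_rot: [3.138, 0.002, 1.614]
force: [-0.7, -5.4, 1.9]
opening: 0.0281
gripper_force: 59.8
```

{"op": "drive_tool", "data": {
  "moves": [0,0,0,0,0,0,0,0,0,0,0,0,0,0,0,0,0,0],
  "hand": 0.1
}}

```text
clock: 24.02
tcp_pos: [0.6282, 0.0644, 0.1086]
tcp_rot: [3.138, -0.001, 1.614]
force: [-0.0, -0.2, 0.1]
opening: 0.0387
gripper_force: 0.0
```

Run:
```python
from plan import *
s=bot.sense(); print(s["clock"],s["tcp_pos"],s["force"].round(1),s["opening"])
# measure the shim top with the wrist and top cameras
for n in ("scene","top"):
    i=viewer.camera_info(n); p,d=viewer.read_camera(n); Q=(cloud(i,d)-B)@np.c_[EX,EY,EZ]
    m=(abs(Q[...,0]-.04)<.012)&(Q[...,1]>-.085)&(Q[...,1]<-.004)&(Q[...,2]>.034)&(Q[...,2]<.06)&(p.min(2)>90)
    if m.sum()>10: print(n,m.sum(),Q[m].min(0).round(4),Q[m].max(0).round(4),np.median(Q[m],0).round(4))
```

```text
24.025 [0.62815776 0.06437704 0.10859877] [-0.  -0.2  0.1] 0.03871826787111298
scene 114 [ 0.0281 -0.0443  0.0396] [ 0.0518 -0.0063  0.05  ] [ 0.0396 -0.0237  0.0451]
```

Run:
```python
from plan import *
delta(np.array([.5126,-.0553,.159]),R.from_euler('xyz',[-3.141,-.17,1.614]))
```

```text
shift [-0.77  -0.797  0.336] turn [0.0539 0.0036 0.0001]
```

{"op": "drive_tool", "data": {
  "moves": [0,0,0.1,0,0,0,0,0,0.3,0,0,0,0,0,0.5,0,0,0,0,0,0.5,0,0,0]
}}

```text
clock: 24.62
tcp_pos: [0.63, 0.064, 0.1874]
tcp_rot: [3.131, 0.0, 1.614]
force: [-0.2, 0.2, -0.1]
opening: 0.0385
gripper_force: 0.0
```

Run:
```python
from plan import *
s=bot.sense()
delta(np.array([.5126,-.0553,.159]),R.from_euler('xyz',[-3.141,-.17,1.614]))
i=viewer.camera_info("wrist"); p,d=viewer.read_camera("wrist"); cv2.imwrite("pics/w5.png",p)
for L in (.027,.035,.043): print(L,project(i,[world([.025,L-.1,.046]),world([.055,L-.1,.046])],True).round())
print(project(i,[world([.025,0,.0525]),world([.055,0,.0525])],True).round())
```

```text
shift [-0.783 -0.795 -0.189] turn [0.054  0.0059 0.0004]
0.027 [[256. 260.]
 [297. 260.]]
0.035 [[256. 250.]
 [298. 250.]]
0.043 [[255. 240.]
 [298. 240.]]
[[252. 162.]
 [299. 161.]]
```

View pics/w5.png

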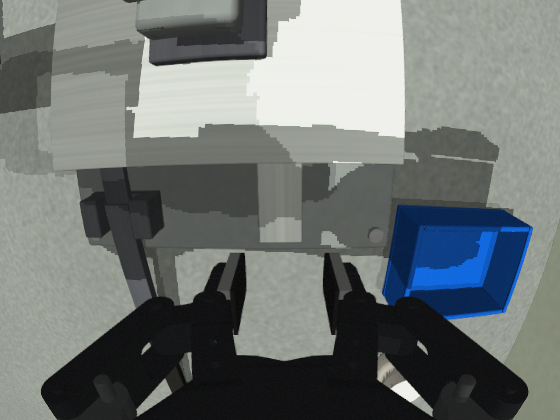

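The block's outer end is at row 242, so about 42 mm is under the edge, which is within range and agrees with the felt stop. It sits at x ≈ 28–58 mm. Back to the bar.

{"op": "drive_tool", "data": {
  "moves": [-0.2,-0.25,0,0,0,0,-0.5,-0.55,0,0.03,0.003,0,-0.783,-0.795,-0.1,0.054,0.006,0,-0.783,-0.795,-0.189,0.054,0.006,0,-0.783,-0.795,-0.189,0.054,0.006,0],
  "hand": -0.2
}}

```text
clock: 25.3
tcp_pos: [0.5101, -0.0553, 0.1539]
tcp_rot: [-3.131, -0.171, 1.611]
force: [-0.3, 0.0, -0.3]
opening: 0.0517
gripper_force: 0.0
```

```bash
python3 - <<'E'
from plan import *
s=bot.sense(); print(s["tcp_pos"],s["tcp_rot"].round(3))
delta(np.array([.5126,-.0450,.1]),R.from_euler('xyz',[-3.141,-.17,1.614]))
i=viewer.camera_info("wrist"); p,d=viewer.read_camera("wrist"); cv2.imwrite("pics/w6.png",p)
g=p.max(2)
M=np.array(i["cam_to_world"])
for row in (60,110,160,200):
    c=np.flatnonzero(g[row,150:420]<85)+150; print(row,c.min() if len(c) else 0,c.max() if len(c) else 0,np.median(c))
# where bar edges should be if centred in tool
T=R.from_euler('xyz',s["tcp_rot"])
print(project(i,[T.apply([x,y,.118])+s["tcp_pos"] for x in (0,.03,.06) for y in (-.01,.01)],True).round())
E
python3 st.py
```

```text
[ 0.51014914 -0.05526305  0.15390902] [-3.131 -0.171  1.611]
shift [ 0.016  0.068 -0.359] turn [-0.0003 -0.0033  0.0004]
60 236 319 277.5
110 275 296 285.5
160 275 307 291.0
200 197 307 290.5
[[266. 233.]
 [298. 233.]
 [265. 186.]
 [299. 186.]
 [265. 136.]
 [299. 136.]]
scene -0.32 204 slope 0.149 z(-.1),z(-.25) [0.0377 0.0153] x med -0.0772 x slope 0.005 yrange -0.275 -0.17
scene -0.1 68 slope 0.145 z(-.1),z(-.25) [0.0386 0.0169] x med -0.0782 x slope -0.047 yrange -0.099 -0.065
top -0.1 110 slope 0.106 z(-.1),z(-.25) [0.0392 0.0233] x med -0.0786 x slope -0.008 yrange -0.1 -0.065
25.45 [ 0.5118 -0.0543  0.1553] [ 0.4 -0.1 -0.3] [-0.06 -0.03  0.01]
plate edge top z 0.0661 slope -0.091 801
```

{"op": "drive_tool", "data": {
  "moves": [0.008,0.02,-0.15,0,-0.002,0,0.008,0.045,-0.3,0,-0.002,0,0.008,0.062,-0.365,0,-0.002,0,0.008,0.062,-0.365,0,-0.002,0]
}}

```text
clock: 26.0
tcp_pos: [0.5121, -0.0452, 0.1002]
tcp_rot: [-3.139, -0.17, 1.615]
force: [-1.1, 0.6, -0.0]
opening: 0.0511
gripper_force: 0.0
```

{"op": "drive_tool", "data": {
  "moves": [0,0,0,0,0,0,0,0,0,0,0,0,0,0,0,0,0,0,0,0,0,0,0,0],
  "hand": 1
}}

```text
clock: 26.5
tcp_pos: [0.5126, -0.0463, 0.1011]
tcp_rot: [-3.141, -0.17, 1.614]
force: [0.2, 0.8, 3.4]
opening: 0.0177
gripper_force: 58.8
```

```bash
python3 st.py
python3 - <<'E'
from plan import *
s=bot.sense(); print(s["tcp_rot"].round(3))
a0=-.155; ty0=.0165; k=lambda a: np.array([FY,.031])+.008*np.array([np.sin(a),np.cos(a)]); L0=(ty0-k(a0)[0])/np.cos(a0)
f=lambda a: bar_tcp(a,k(a)[0]+(L0+.008*(a0-a))*np.cos(a),0,xs=XS)
p0,r0=f(a0); print(bed(p0),bed(s["tcp_pos"]))
for a in (-.12,-.08,-.04,0,.03,.06):
    p,r=f(a); print(a,((p-p0)/.15).round(3),((r*r0.inv()).as_rotvec()/np.pi).round(4))
E
```

```text
scene -0.32 138 slope 0.128 z(-.1),z(-.25) [0.033  0.0138] x med -0.0739 x slope 0.115 yrange -0.278 -0.172
scene -0.1 89 slope 0.156 z(-.1),z(-.25) [0.0377 0.0143] x med -0.0771 x slope -0.001 yrange -0.1 -0.065
top -0.1 117 slope 0.117 z(-.1),z(-.25) [0.0395 0.022 ] x med -0.078 x slope 0.015 yrange -0.1 -0.066
26.6 [ 0.5126 -0.0463  0.1011] [ 1.5 -0.1  3.8] [ 0.1  -0.15 -0.14]
plate edge top z 0.066 slope -0.089 798
[-3.141 -0.17   1.614]
[-0.0797     -0.14366619  0.10149552] [-0.07954367 -0.14723022  0.10102854]
-0.12 [-0.001  0.015  0.023] [-0.0111 -0.0005  0.    ]
-0.08 [-0.001  0.033  0.05 ] [-0.0239 -0.001   0.    ]
-0.04 [-0.002  0.052  0.075] [-0.0366 -0.0016  0.    ]
0 [-0.003  0.072  0.1  ] [-0.0493 -0.0022  0.    ]
0.03 [-0.004  0.088  0.118] [-0.0588 -0.0026  0.    ]
0.06 [-0.005  0.104  0.136] [-0.0684 -0.003   0.    ]
```

{"op": "drive_tool", "data": {
  "moves": [0,0.004,0.006,-0.0028,0,0,0,0.0075,0.0115,-0.0055,0,0,0,0.011,0.017,-0.0083,0,0,-0.001,0.015,0.023,-0.0111,-0.0005,0,-0.001,0.0185,0.028,-0.0135,-0.0006,0,-0.001,0.022,0.033,-0.016,-0.0007,0,-0.001,0.026,0.039,-0.0185,-0.0008,0,-0.001,0.03,0.0445,-0.021,-0.001,0,-0.001,0.03,0.0445,-0.021,-0.001,0]
}}

```text
clock: 27.78
tcp_pos: [0.5117, -0.0418, 0.1072]
tcp_rot: [-3.14, -0.103, 1.615]
force: [0.8, -3.7, -2.2]
opening: 0.0174
gripper_force: 58.8
```

```bash
python3 st.py
```

```text
scene -0.32 141 slope 0.084 z(-.1),z(-.25) [0.0383 0.0257] x med -0.0756 x slope 0.114 yrange -0.279 -0.172
scene -0.1 82 slope 0.107 z(-.1),z(-.25) [0.0417 0.0257] x med -0.0785 x slope 0.054 yrange -0.1 -0.065
top -0.1 66 slope 0.113 z(-.1),z(-.25) [0.0408 0.0238] x med -0.0776 x slope -0.241 yrange -0.086 -0.066
27.875 [ 0.5117 -0.0418  0.1072] [ 2.5 -5.3 -2.4] [-0.78 -0.22 -0.13]
plate edge top z 0.063 slope -0.075 799
```

{"op": "drive_tool", "data": {
  "moves": [0,0.002,0.007,-0.0035,0,0,0,0.004,0.013,-0.0065,-0.0002,0,0,0.006,0.018,-0.0092,-0.0003,0,-0.001,0.008,0.024,-0.012,-0.0005,0,-0.001,0.01,0.029,-0.015,-0.0006,0,-0.001,0.012,0.035,-0.018,-0.0007,0,-0.001,0.014,0.042,-0.0215,-0.0008,0,-0.001,0.014,0.042,-0.0215,-0.0008,0]
}}

```text
clock: 28.92
tcp_pos: [0.511, -0.0396, 0.1133]
tcp_rot: [-3.138, -0.035, 1.615]
force: [-0.1, -0.1, -4.7]
opening: 0.0174
gripper_force: 58.7
```

```bash
python3 st.py
```

```text
scene -0.32 154 slope 0.034 z(-.1),z(-.25) [0.044  0.0389] x med -0.077 x slope 0.079 yrange -0.28 -0.172
scene -0.1 85 slope 0.068 z(-.1),z(-.25) [0.0447 0.0345] x med -0.0792 x slope 0.004 yrange -0.1 -0.065
top -0.32 80 slope 0.016 z(-.1),z(-.25) [0.0411 0.0386] x med -0.0804 x slope -0.193 yrange -0.285 -0.259
top -0.1 32 slope 0.071 z(-.1),z(-.25) [0.045  0.0343] x med -0.0851 x slope -0.129 yrange -0.1 -0.08
29.025 [ 0.5111 -0.0397  0.1132] [-0.5  0.8 -3.4] [ 0.16 -0.04 -0.01]
plate edge top z 0.0591 slope -0.049 795
```

The plate rests on the block, with only the bar's weight on the wrist. I'll level the bar and draw it out.

{"op": "drive_tool", "data": {
  "moves": [0,0.002,0.01,-0.0055,-0.0002,0,0,0.004,0.019,-0.0111,-0.0004,0,0,0.004,0.019,-0.0111,-0.0004,0]
}}

```text
clock: 29.45
tcp_pos: [0.5116, -0.0388, 0.1165]
tcp_rot: [-3.139, -0.0, 1.615]
force: [-0.9, -1.5, -2.7]
opening: 0.0173
gripper_force: 58.8
```

{"op": "drive_tool", "data": {
  "moves": [0.001,-0.03,0,0,0,0,0.004,-0.08,0,0,0,0,0.007,-0.14,0,0,0,0,0.009,-0.2,0,0,0,0,0.009,-0.2,0,0,0,0]
}}

```text
clock: 30.08
tcp_pos: [0.5132, -0.07, 0.1163]
tcp_rot: [-3.14, -0.001, 1.613]
force: [-0.6, -0.5, -3.6]
opening: 0.0172
gripper_force: 58.7
```

```bash
python3 st.py
```

```text
scene -0.32 133 slope 0.084 z(-.1),z(-.25) [0.0608 0.0482] x med -0.0786 x slope 0.001 yrange -0.314 -0.17
scene -0.1 86 slope 0.026 z(-.1),z(-.25) [0.0471 0.0433] x med -0.0781 x slope 0.064 yrange -0.1 -0.065
top -0.32 78 slope 0.012 z(-.1),z(-.25) [0.0484 0.0466] x med -0.0801 x slope -0.141 yrange -0.318 -0.292
30.175 [ 0.513  -0.0693  0.1163] [-0.3 -1.3 -3.5] [ 0.04  0.03 -0.02]
plate edge top z 0.0592 slope -0.051 797
```

{"op": "drive_tool", "data": {
  "moves": [0.01,-0.2,0.02,0,0,0,0.02,-0.45,0.04,0,0,0,0.032,-0.74,0.04,0,0,0,0.032,-0.74,0,0,0,0,0.032,-0.74,-0.15,0,0,0,0.032,-0.74,-0.2,0,0,0,0.032,-0.74,-0.22,0,0,0]
}}

```text
clock: 31.1
tcp_pos: [0.5175, -0.1791, 0.0828]
tcp_rot: [-3.138, -0.002, 1.615]
force: [0.3, -0.1, -3.4]
opening: 0.0172
gripper_force: 59.1
```

```bash
sed 's/XS)<.018/XS)<.025/; s/>.006)/>.004)/; s/-.32)/-.43)/; s/(-.32,-.17)/(-.43,-.31)/; s/(-.1,-.065)/(-.2,-.1)/' barfit.py > bf2.py
python3 - <<'E'
from bf2 import *
barfit(); s=bot.sense(); print(s["tcp_pos"],s["tcp_rot"].round(3),s["force"].round(1))
E
```

```text
scene -0.43 117 slope -0.026 z(-.1),z(-.25) [0.0062 0.0101] x med -0.0782 x slope 0.033 yrange -0.422 -0.313
scene -0.2 174 slope -0.087 z(-.1),z(-.25) [0.0046 0.0176] x med -0.0783 x slope -0.009 yrange -0.2 -0.124
top -0.2 219 slope -0.093 z(-.1),z(-.25) [0.0041 0.018 ] x med -0.0791 x slope -0.021 yrange -0.199 -0.128
[ 0.51789306 -0.17942506  0.0833057 ] [-3.139e+00 -2.000e-03  1.614e+00] [ 0.5  0.4 -2.9]
```

{"op": "drive_tool", "data": {
  "moves": [0,0,-0.01,0,0,0,0,0,-0.02,0,0,0,0,0,-0.025,0,0,0,0,0,-0.025,0,0,0]
}}

```text
clock: 31.7
tcp_pos: [0.5178, -0.1799, 0.0796]
tcp_rot: [-3.139, -0.001, 1.614]
force: [0.8, 0.8, -3.4]
opening: 0.0174
gripper_force: 59.2
```

{"op": "drive_tool", "data": {
  "moves": [0,0,-0.007,0,0,0,0,0,-0.007,0,0,0]
}}

```text
clock: 31.95
tcp_pos: [0.5178, -0.1799, 0.0784]
tcp_rot: [-3.139, -0.001, 1.614]
force: [-0.6, -0.1, -4.3]
opening: 0.0177
gripper_force: 59.2
```

{"op": "drive_tool", "data": {
  "moves": [0,0,-0.008,0,0,0,0,0,-0.012,0,0,0,0,0,-0.012,0,0,0]
}}

```text
clock: 32.33
tcp_pos: [0.5178, -0.1799, 0.0782]
tcp_rot: [-3.14, -0.001, 1.614]
force: [-3.3, 0.9, 7.4]
opening: 0.0174
gripper_force: 60.6
```

Contact with the bench. Next: release and retreat.

{"op": "drive_tool", "data": {
  "moves": [0,0,0.004,0,0,0,0,0,0.004,0,0,0,0,0,0.004,0,0,0,0,0,0.004,0,0,0],
  "hand": -0.2
}}

```text
clock: 32.83
tcp_pos: [0.5178, -0.1799, 0.0772]
tcp_rot: [-3.139, -0.002, 1.614]
force: [0.6, -0.1, 0.6]
opening: 0.0513
gripper_force: 0.0
```

{"op": "drive_tool", "data": {
  "moves": [0,0,0.2,0,0,0,0,0,0.5,0,0,0,-0.3,-0.3,0.9,0,0,0,-0.9,-0.9,1,0,0,0,-0.9,-0.9,1,0,0,0,-0.9,-0.9,1,0,0,0]
}}

```text
clock: 33.58
tcp_pos: [0.3808, -0.3169, 0.2283]
tcp_rot: [-3.14, 0.0, 1.611]
force: [0.5, 0.0, 0.8]
opening: 0.051
gripper_force: 0.0
```

```bash
python3 - <<'E'
from bf2 import *
barfit(); p,_=viewer.read_camera("scene"); t,_=viewer.read_camera("top")
cv2.imwrite("pics/f.png",np.vstack([cv2.resize(t[80:280,140:470],(660,400))[:290],cv2.resize(p[130:330,100:430],(660,400))[:300]]))
s=bot.sense(); print(s["clock"],s["tcp_pos"],s["force"].round(1))
E
python3 st.py | tail -1
```

```text
scene -0.43 217 slope 0.011 z(-.1),z(-.25) [0.0116 0.01  ] x med -0.0786 x slope 0.009 yrange -0.425 -0.31
top -0.43 368 slope -0.001 z(-.1),z(-.25) [0.0088 0.009 ] x med -0.0791 x slope 0.0 yrange -0.428 -0.31
top -0.2 128 slope -0.072 z(-.1),z(-.25) [0.0023 0.0131] x med -0.0785 x slope -0.017 yrange -0.199 -0.129
33.775 [ 0.38266232 -0.31478536  0.22718186] [-0.6 -0.   0.1]
plate edge top z 0.0594 slope -0.056 798
```

View pics/f.png

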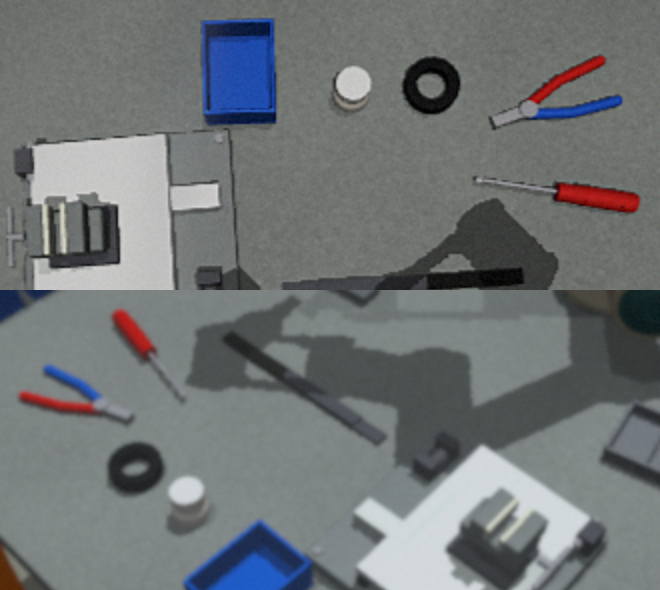

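The block is home under the edge at (195,195). The plate rests on it with slope -0.056 against an expected 0.055, the bar lies flat on the bench at (405,280), and the bystanders are where they were. Handing in.

```bash
python3 -c "
from workcell import sign_off
print(sign_off())"
```

```text
the job is handed in; nothing more can be done
None
```

I levered the plate up, slid the packing block in until it met the hidden stop at about 5 N, and let the plate down onto it. The bar is out and flat on the bench, and the job was handed in at about 34 s; wrist force peaked near 31 N as the handle met the bench, harder than needed.

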